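# Load the lab carrier

### The job

Load the lab carrier for the courier: lay the two long sample tubes from the desk side by side in the tube insert, one in each place and down in the notches of its ribs, stand the sample jar in the round well and the tall test carton in the rectangular pocket, both upright and fully down. The short child's tube and the low wide carton of lancets are not going: leave them where they are, and never tip the jar over.

Things in the scene. Friction and masses are not known exactly. Their poses are not given: they have to be found in the camera images.
- carrier: Lab carrier: low white tray, 112 (its x) by 372 mm (its y), fixed to the desk, with a grey grip bar beyond each end (27 mm out, 19 mm high). Walls 20 mm high, floor 4 mm thick. Three grey inserts lie in it in a row along y, centred at y = -121, 0 and +121 mm; which insert is in which bay changes. Origin: centre of its underside, on the desk.
- jar_insert: Grey insert block fixed in the carrier, turned like it: 102 (x) by 119 (y) by 34 mm high, with one round well in the middle for the jar: 78 mm across, 30 mm deep, floor 4 mm above the insert's origin. Origin: centre of the insert's underside (4 mm above the desk), on the well's axis; z up.
- carton_insert: Grey insert block fixed in the carrier, turned like it: 102 (x) by 119 (y) by 34 mm high, with one rectangular pocket in the middle for the test carton: 62 mm along x, 46 mm along y, 30 mm deep, floor 4 mm above the insert's origin. Origin: centre of the insert's underside (4 mm above the desk); z up.
- tube_insert: Grey insert fixed in the carrier: 102 (x) by 119 mm (y), deck 16 mm high, two tube places at x = -28 and +28 mm, running along y. A tube rests in the notches (32 mm wide, bottom 22 mm above the origin) of two ribs (at y = -36 and +36, 10 mm thick), between end stops 112 mm apart; ribs and stops rise to 35 mm; fingers fit between the ribs. Origin: centre of its underside (4 mm above the desk); z up.
- tube_a: One of the two long, filled sample tubes with a lilac cap, lying on the desk; 100 mm long (its y), 13 mm barrel and 17 mm cap, 12 g. Origin: under the middle of its length, at its underside; the cap is at one end of y. Either tube may go in either place, either way round.
- tube_b: The other of the two long sample tubes, same as tube_a: 100 mm long (its y), 13 mm barrel and 17 mm cap, lying on the desk. Origin: under the middle of its length, at its underside.
- sample_jar: Clear round sample jar with a push lid (fixed on), standing upright on the desk; 62 mm across, 117 mm tall, 60 to 130 g. The sides are straight and 62 mm across from the foot up to about 100 mm. Origin: centre of its underside; z up along its axis.
- test_carton: Tall narrow white and grey test carton standing upright on the desk; 46 mm (its x) by 30 mm (its y) by 108 mm tall, about 60 g. Origin: centre of its underside; z up.
- supply_carton: Look-alike, to be left: low wide white carton with red bands (lancets), 60 mm (x) by 90 mm (y) by 45 mm high. Origin: centre of its underside.
- short_tube: Look-alike, to be left: short child's tube with the same lilac cap, only 60 mm long (its y) and 15 mm thick, lying on the desk. Origin: under the middle of it, at its underside.
There are look-alikes about, which are no part of the job. What is shaped like the tube_a but blue or green is not meant.

How it is judged:
By the outcome, as a careful person would: the job done as asked, in the order asked, and still so for the second after the job is handed in, with the robot touching nothing.
It also fails if it takes over 104 s, if anything falls off the work surface, if the arm or the gripper's body presses on something with over 40 N, if the wrist force passes 120 N, or if a joint passes its speed limit or range.

### The arm

A 6-joint arm with a two-finger parallel gripper is mounted at the origin on a cart in front of the work surface, level with it; the furniture and walls round the work are solid. World frame = base frame: x ahead of the robot, y to its left, z up, the work surface at z = 0. Lengths are in m, angles in rad, forces in N, time in s.
With the tool pointing down it reaches from about 0.3 to 0.775 m from the base axis. Payload 14.6 kg.
Tool frame: the origin (TCP) lies at the very end of the fingers, on their centre line; the grasp point (between the pads) lies 19 mm behind it; z points along the fingers, y is the line along which they close (so a half turn about z gives the same grasp; the last joint's range is limited). The gripper opens to 94 mm and grips with 3 to 60 N. Pads are 16 mm wide; open, the fingers measure 119 mm over their backs; the gripper's body (75 mm by 177 mm) begins 78 mm behind the grasp point.
Start: joints at [-1.311, 0.3, 1.521, -0, 1.321, -0.067], TCP at [0.177, -0.521, 0.205] pointing down, gripper open.
Joint ranges: [-3.03, 3.03], [-0.79, 2.21], [0.23, 2.52], [-1.04, 4.18], [0, 3.07], [-2.55, 2.55]. Speed limits (rad/s): [2.22, 2.22, 2.57, 3.14, 3.14, 3.14].

### API

Orientations are given as [roll, pitch, yaw] about the fixed x, y, z axes, in that order (R = Rz(yaw) Ry(pitch) Rx(roll)).
In Python, from station import * gives the robot as it stands.
- The arm moves only by the tool jog_arm, never from a script. Its argument "rows" is a list of rows, each a list of 3 entries, a list of its own where there are three numbers: the shift along the tool's x, y, z in m, then the turn about the tool's z in degrees, then the finger opening in m, from 0 to 0.094. A call has 1 to 12 rows; each row shifts and turns the commanded pose from where the row before left it, along the tool's axes as they then stand; what a row does not reach is not made up. A row lasts 1/12 s, in which the tool goes at most 41.7 mm and 7.16 degrees, less where a joint would pass 70% of its speed; a pose out of reach is approached as far as the arm can. A call is refused whole if a number of a shift passes 0.0417 or a number of a turn 7.16, either way. A call with a gripper value outside its range is refused whole. The fingers move at their own pace and stop on an object; "squeeze" is the grip in N (left out, the last holds). Time passes only in rows, so rows that do not move let the fingers close. It gives the time, the measured TCP pose, the force, the opening and the grip force at its end, in the units of the state.
- get_obs(): the state, without advancing time (a new reading comes with each control period).
- camera(name): name is "scene" or "top"; returns a dict with "image" (400x640x3 uint8, red, green, blue), "range_z" (400x640 float32, m along the optical axis (not along the pixel's ray), 0 where there is no reading), "K" (3x3 intrinsics, pixels), "world_from_camera" (4x4, takes a point from camera to world coordinates). Camera axes: x right, y up, looking along -z (the intrinsics and any distortion apply to the point x, -y, -z); pixel columns grow to the right and rows downward; lengths in m; the calibration is good to about 2 mm. A picture is of the moment at which its call begins.
- hand_in(): hands the job in; it is judged then, once.
Trained networks look in a picture, given as the dict that the camera call returned (one of the last four; its "shot" number tells which), for a name from the list of things; names that differ only in an ending like _2 or _b are one class to them, and where a whole thing is asked for, a point or a joint stands for the part that bears it (a point fixed in the world has none). Each returns a list of dicts, best first, with "p" (0 to 1); they miss things now and then, are a little off and sometimes report something else, mostly with a low value. They report only what shows in the picture. A call takes as long as a camera call. They do not tell look-alikes from the thing itself.
- search_frame(label, picture): "at" ([column, row] as shares, 0 to 1, of the picture: columns of its width, rows of its height, amid what is visible of it).
- spot_point(label, picture): "at" ([column, row] as shares, 0 to 1, of the picture: columns of its width, rows of its height: a listed point, or the origin of a listed thing).
The state is a dict: "time_s": time; "qpos": joint angles; "joint_vel": joint speeds; "tau": joint torques, N m; "ee_pos": TCP position; "eef_rot": TCP orientation; "force": force on the tool from outside, world axes, zero at the start; "moment": the same for the moment, N m; "grip_width": finger opening in m; "grip_force": force on a finger pad.
Only numpy, scipy, OpenCV 4.12 (cv2) and the standard library are available. Lean on these libraries where they do the work, as an engineer would, in place of code of your own. Each camera call takes 0.05 s, during which the arm holds its last target. There are 200 camera calls.

## Working session

There is one attempt and no reset: what is moved stays moved. The work goes in short steps, Python scripts to look and compute and a tool call to move; the robot and the scene stay as the last step left them, time stands still between calls to the robot, and variables do not carry over. Pictures are saved under pics/ and viewed, at most 14 in all, crops included, and the job is handed in when it is done.

Besides the shell and the picture viewer there is one more tool, called after "Request:" as name(argument=value, ...) on one line, values as JSON. jog_arm: Moves the arm, as the interface text tells. Its arguments: {"type":"object","properties":{"rows":{"type":"array","items":{"type":"array"}},"squeeze":{"type":"number"}},"required":["rows"]}

```bash
mkdir -p pics; cat > h.py <<'E'
from station import *
import numpy as np, cv2
def cloud(c):
    K=c["K"];z=c["range_z"];v,u=np.mgrid[0:400,0:640]
    p=np.stack([(u-K[0,2])/K[0,0]*z,-(v-K[1,2])/K[1,1]*z,-z,np.ones_like(z)],-1)
    return (p@c["world_from_camera"].T)[...,:3]
def save(c,n,crop=None,s=1):
    im=c["image"][...,::-1]
    if crop: im=im[crop[1]:crop[3],crop[0]:crop[2]]
    cv2.imwrite(n,cv2.resize(im,None,fx=s,fy=s))
E
python3 - <<'E'
from h import *
for n in("scene","top"):
    c=camera(n);save(c,f"pics/{n}1.png",None,1.25);print(n,c["K"].tolist(),np.round(c["world_from_camera"],3).tolist(),[k for k in c])
    P=cloud(c);np.save(n+".npy",P);cv2.imwrite(n+"_raw.png",c["image"][...,::-1])
    for l in["tube_a","sample_jar","test_carton","supply_carton","short_tube","carrier","jar_insert","carton_insert","tube_insert"]:
        try:
            for d in spot_point(l,c)[:5]:
                print(l,round(d["p"],2),np.round(np.array(d["at"])*[640,400]),np.round(P[min(399,int(d["at"][1]*400)),min(639,int(d["at"][0]*640))],3))
        except Exception as e: print(l,e)
print(get_obs())
E
```

```text
scene [[370.8498471468023, 0.0, 317.72957817674563], [0.0, 370.8498471468023, 202.4857562090777], [0.0, 0.0, 1.0]] [[-0.643, 0.424, -0.637, -0.183], [-0.765, -0.352, 0.539, 0.661], [0.005, 0.834, 0.551, 0.674], [0.0, 0.0, 0.0, 1.0]] ['image', 'range_z', 'K', 'world_from_camera', 'shot']
tube_a 0.79 [272. 269.] [-0.183  0.661  0.674]
tube_a 0.66 [228. 200.] [0.778 0.23  0.017]
tube_a 0.6 [242. 310.] [0.36  0.425 0.006]
sample_jar 0.73 [364. 215.] [ 0.416 -0.026  0.038]
test_carton 0.95 [324. 237.] [0.436 0.113 0.01 ]
supply_carton 0.76 [401. 195.] [0.197 0.117 0.27 ]
supply_carton 0.46 [363. 216.] [ 0.418 -0.024  0.031]
short_tube 0.59 [372. 172.] [ 0.624 -0.289  0.   ]
carrier 0.58 [303. 208.] [0.558 0.097 0.039]
jar_insert 0.68 [303. 206.] [0.575 0.083 0.035]
carton_insert 0.55 [326. 188.] [ 0.601 -0.038  0.038]
tube_insert 0.89 [271. 219.] [0.595 0.186 0.022]
tube_insert 0.74 [327. 187.] [ 0.603 -0.043  0.039]
top [[435.3091241725599, 0.0, 322.90826370513906], [0.0, 435.3091241725599, 197.89060352944625], [0.0, 0.0, 1.0]] [[0.006, 0.992, -0.127, 0.385], [-1.0, 0.008, 0.01, 0.019], 
[... 658 characters left out ...]
9. 192.] [0.588 0.186 0.017]
{'time_s': 1.0, 'qpos': array([-1.31059483e+00,  2.99886655e-01,  1.52104119e+00,  1.73875625e-05,
        1.32069313e+00, -6.65909137e-02]), 'joint_vel': array([-0.00023159,  0.0001054 ,  0.00093414,  0.00096604,  0.00038463,
       -0.000338  ]), 'tau': array([-4.15185132e-04, -5.31666362e+01, -3.52912080e+01,  7.08491821e-02,
        2.12932122e-02, -3.45416061e-05]), 'ee_pos': array([ 0.17655367, -0.5208662 ,  0.20543546]), 'eef_rot': array([-3.14156551e+00, -1.86940888e-05,  3.26788105e-01]), 'force': array([-0.81808355,  0.41428777,  1.22584124]), 'moment': array([-0.03779619,  0.03346909, -0.01081171]), 'grip_force': 0.0, 'grip_width': 0.09416731841687791}
```

View pics/top1.png

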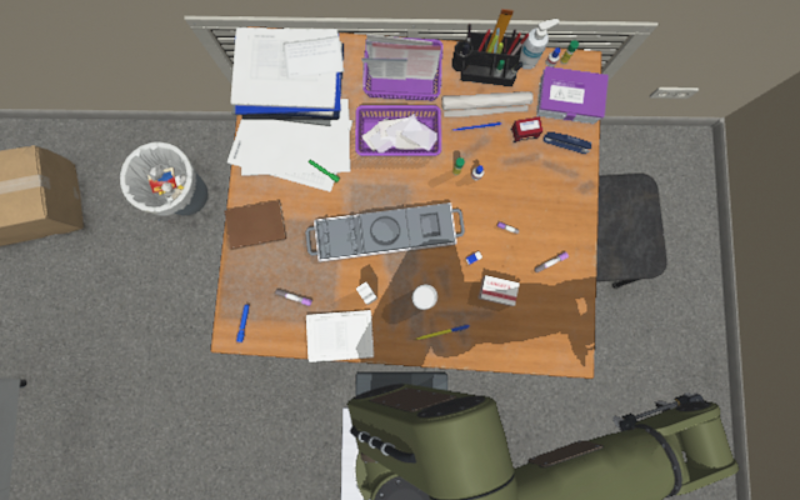

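View pics/scene1.png

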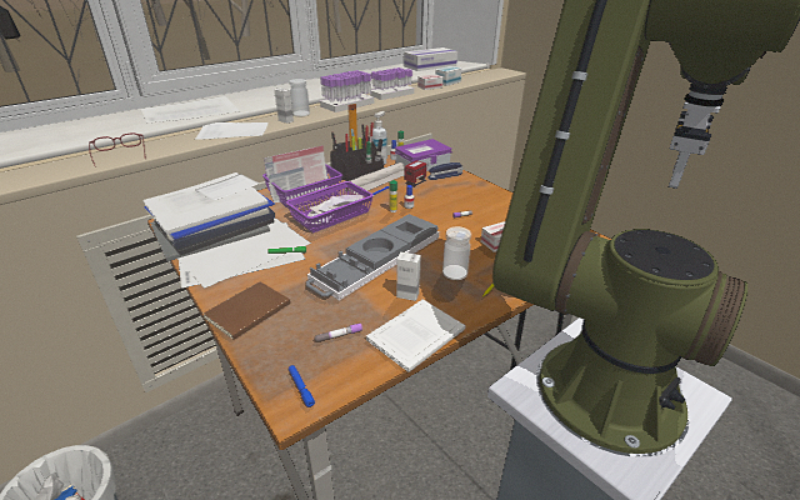

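The top view (at 1.25x) shows two lilac-capped tubes at (294,297) and (551,262), and a shorter one at (507,228). The carrier is at (385,230), with the tube insert on the left, the jar well in the middle and the carton pocket on the right. The jar is at (425,297), the tall carton at (366,292) and the lancets at (500,290). Pens are blue or green.

```bash
python3 - <<'E'
from h import *
P=np.load("top.npy");im=cv2.imread("top_raw.png");hsv=cv2.cvtColor(im,cv2.COLOR_BGR2HSV).astype(int)
a=cv2.resize(im[220:255,215:260],None,fx=8,fy=8);b=cv2.resize(im[165:232,385:465],None,fx=5,fy=5)
o=np.zeros((620,400,3),np.uint8);o[:280,:360]=a;o[285:620,:400]=b;cv2.imwrite("pics/crop.png",cv2.resize(o,(387,600)))
S=cloud;Z=P[...,2]
def rect(m,n):
    q=P[m];r=cv2.minAreaRect(q[:,:2].astype(np.float32)*1000);print(n,m.sum(),"mean",np.round(q.mean(0),4),"rect",np.round(r[0],1),np.round(r[1],1),round(r[2],1),"z95",np.round(np.percentile(q[:,2],[5,50,95]),4))
v,u=np.mgrid[0:400,0:640]
box=lambda x0,y0,x1,y1:(u>=x0)&(u<x1)&(v>=y0)&(v<y1)
rect(box(225,160,390,215)&(Z>.028)&(Z<.06),"carrier high")
rect(box(225,160,390,215)&(Z>.012)&(Z<.06),"carrier all")
rect(box(320,220,365,260)&(Z>.105),"jar")
rect(box(275,215,310,250)&(Z>.095),"carton")
rect(box(380,215,420,250)&(Z>.035),"supply")
for n,bx in dict(tL=(215,225,255,250),tR=(422,195,460,222),sh=(393,174,418,192)).items():
    # not wood: orange wood has high saturation
    m=box(*bx)&((hsv[...,1]<110)|(hsv[...,0]>110))&(hsv[...,2]>60)
    rect(m,n);print(np.round(np.median(P[box(*bx)][:,2]),4))
    n8,lab,st,ce=cv2.connectedComponentsWithStats(m.astype(np.uint8));
    k=1+st[1:,4].argmax();rect(lab==k,n+" cc")
# scene view carton
E
```

```text
carrier high 1756 mean [0.6195 0.0132 0.0379] rect [611.2  63. ] [108.1 373.5] 8.4 z95 [0.0314 0.0381 0.0432]
carrier all 3317 mean [0.61   0.0662 0.0294] rect [613.7  67.6] [535.4 161.7] 89.5 z95 [0.0147 0.0317 0.0423]
jar 290 mean [ 0.4378 -0.0448  0.1313] rect [430.1 -22.5] [ 57.3 108.5] 19.3 z95 [0.1132 0.1177 0.1221]
carton 148 mean [0.4441 0.0981 0.1538] rect [418.1  74.5] [123.8  35.3] 43.3 z95 [0.1038 0.1084 0.1147]
supply 522 mean [ 0.4566 -0.2404  0.0582] rect [ 445.  -134.3] [ 82.5 319.2] 6.8 z95 [0.04   0.0445 0.0497]
tL 992 mean [0.4379 0.2986 0.0052] rect [434.4 193.1] [351.2  85.5] 87.9 z95 [-0.0044  0.001   0.0158]
0.0011
tL cc 992 mean [0.4379 0.2986 0.0052] rect [434.4 193.1] [351.2  85.5] 87.9 z95 [-0.0044  0.001   0.0158]
tR 147 mean [ 0.5354 -0.3933  0.0115] rect [ 534.9 -392. ] [ 19.7 103.9] 27.1 z95 [-0.0027  0.0134  0.019 ]
0.0002
tR cc 147 mean [ 0.5354 -0.3933  0.0115] rect [ 534.9 -392. ] [ 19.7 103.9] 27.1 z95 [-0.0027  0.0134  0.019 ]
sh 85 mean [ 0.6273 -0.2748  0.0104] rect [ 629.6 -278.1] [63.2 19.2] 73.3 z95 [-0.0014  0.0122  0.0182]
0.0006
sh cc 85 mean [ 0.6273 -0.2748  0.0104] rect [ 629.6 -278.1] [63.2 19.2] 73.3 z95 [-0.0014  0.0122  0.0182]
```

View pics/crop.png

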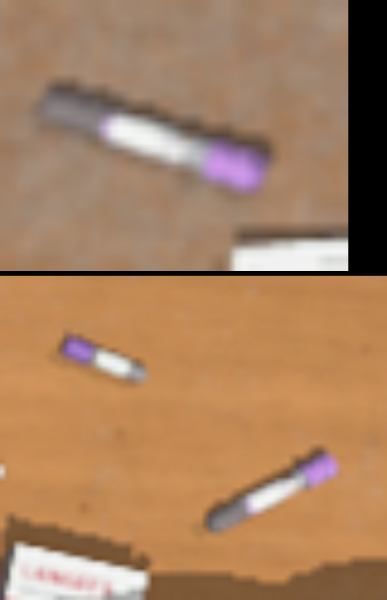

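Left tube at full-picture pixel (235,237) and right tube at (441,209) are the two long ones; the right one measures 104 mm. The tube at (406,182) measures 63 mm, so it's the child's tube and stays. I'll refine the left tube, carrier, jar and carton with robust fits from both cameras.

```bash
python3 - <<'E'
from h import *
v,u=np.mgrid[0:400,0:640]
def fit(q,n):
    q=q[:,:2]*1000;m=np.median(q,0);q=q[np.linalg.norm(q-m,axis=1)<230].astype(np.float32)
    H=np.zeros((600,600),np.uint8);ij=np.round((q-m)+300).astype(int)
    r=cv2.minAreaRect(q);a=np.deg2rad(r[2]);ax=np.array([[np.cos(a),np.sin(a)],[-np.sin(a),np.cos(a)]])
    t=q@ax.T;lo,hi=np.percentile(t,[1,99],axis=0);print(n,len(q),"c",np.round(ax.T@((lo+hi)/2),1),"size",np.round(hi-lo,1),"ang",round(r[2],1),"med",np.round(m,1))
from scipy.ndimage import median_filter
for cam in("top","scene"):
    P=np.load(cam+".npy");Z=median_filter(P[...,2],3)
    X,Y=P[...,0],P[...,1];reg=lambda x0,x1,y0,y1,z0,z1:(X>x0)&(X<x1)&(Y>y0)&(Y<y1)&(Z>z0)&(Z<z1)&(abs(P[...,2]-Z)<.006)
    fit(P[reg(.5,.72,-.16,.28,.033,.045)],cam+" carrier")
    fit(P[reg(.38,.48,-.09,.03,.113,.122)],cam+" jar")
    fit(P[reg(.39,.49,.05,.15,.103,.114)],cam+" carton")
    fit(P[reg(.38,.5,.22,.37,.007,.02)],cam+" tubeL")
    fit(P[reg(.48,.6,-.45,-.32,.007,.02)],cam+" tubeR")
    # well floors: below 0.02 inside block
    for n,cx,cy in(("jarwell",.611,.063),("pocket",.629,-.057)):
        d=np.hypot(X-cx,Y-cy)<.047;fit(P[d&(Z<.025)&(Z>-.005)],cam+n) if (d&(Z<.025)).sum()>8 else 0
im=cv2.imread("top_raw.png");o=cv2.resize(im[160:265,240:375],None,fx=5.5,fy=5.5,interpolation=cv2.INTER_CUBIC);cv2.imwrite("pics/car.png",o)
E
```

```text
top carrier 1478 c [615.5  46.4] size [101.4 334. ] ang 7.9 med [621.8  -7.6]
top jar 273 c [439.2 -45.6] size [52.4 55.2] ang 89.8 med [438.8 -44.2]
top carton 131 c [446.2 101.2] size [44.4 28.6] ang 37.3 med [444.9 101.1]
top tubeL 160 c [423.3 279.3] size [137.5  39.5] ang 51.8 med [431.1 274.7]
top tubeR 114 c [ 534.4 -387.9] size [14.4 96.4] ang 28.6 med [ 535.6 -388.4]
topjarwell 412 c [617.1  58.7] size [71.6 73.3] ang 0.4 med [617.5  58.9]
toppocket 234 c [633.6 -63.1] size [58.  43.6] ang 7.2 med [634.  -62.6]
scene carrier 1142 c [611.   56.7] size [102.7 358.4] ang 7.8 med [609.6  14.4]
scene jar 189 c [435.1 -47.3] size [54.6 58. ] ang 48.2 med [433.1 -43.3]
scene carton 135 c [443.6 100. ] size [45.6 32.2] ang 33.3 med [442.5 102.6]
scene tubeL 248 c [419.7 280.7] size [131.8  37.1] ang 52.3 med [428.9 287.8]
  return _methods._mean(a, axis=axis, dtype=dtype,
  ret = um.true_divide(
Traceback (most recent call last):
IndexError: index -1 is out of bounds for axis 0 with size 0
```

```bash
cat >> h.py <<'E'
def plan(x,y,z,yawdeg,yaw0=None,pos=None):
    """tool-frame shift to target (before turning) and turn in deg about tool z"""
    o=get_obs();p=o["ee_pos"] if pos is None else np.array(pos);th=o["eef_rot"][2] if yaw0 is None else np.deg2rad(yaw0)
    d=np.array([x,y,z])-p;c,s=np.cos(th),np.sin(th)
    t=np.rad2deg(th)-yawdeg
    t=(t+90)%180-90
    print("shift mm",np.round(1000*np.array([d[0]*c+d[1]*s,d[0]*s-d[1]*c,-d[2]]),1),"turn",round(t,1),"or",round(t-180*np.sign(t),1),"q6",np.round(np.rad2deg(o["qpos"][5]),1))
E
python3 - <<'E'
from h import *
c=camera("top");P=cloud(c);K=c["K"];W=c["world_from_camera"]
def px(u,v,z):
    d=W[:3,:3]@np.array([(u-K[0,2])/K[0,0],-(v-K[1,2])/K[1,1],-1]);t=(z-W[2,3])/d[2];return W[:3,3]+t*d
a,b=px(220.4,233.4,.007),px(249.2,242.2,.008);print(a,b,(a+b)/2,np.linalg.norm(b-a),np.rad2deg(np.arctan2(*(b-a)[1::-1])))
X,Y,Z=P[...,0],P[...,1],P[...,2]
m=(X>.405)&(X<.49)&(Y>.235)&(Y<.37)&(Z>.009)&(Z<.02);hsv=cv2.cvtColor(c["image"],cv2.COLOR_RGB2HSV)
q=(P[m][:,:2]*1000).astype(np.float32);print(m.sum(),cv2.minAreaRect(q),np.median(q,0))
l=cv2.fitLine(q,cv2.DIST_HUBER,0,.01,.01);print(l.ravel())
save(c,"pics/car.png",(240,160,375,265),5)
# plan tubeR: length dir 118 -> tool y along 28 => yaw 118
plan(.5345,-.388,.16,118)
E
```

```text
[0.44952392 0.3451139  0.007     ] [0.42102675 0.24859583 0.008     ] [0.43527534 0.29685487 0.0075    ] 0.10064207743896549 -106.44934712031352
109 ((445.1683349609375, 296.49835205078125), (97.7202377319336, 40.23609924316406), 78.3923110961914) [437.4745  298.07968]
[3.1069997e-01 9.5050806e-01 4.3739590e+02 3.0036465e+02]
shift mm [381.7 -11.   45.4] turn 80.7 or -99.3 q6 -3.8
```

View pics/car.png

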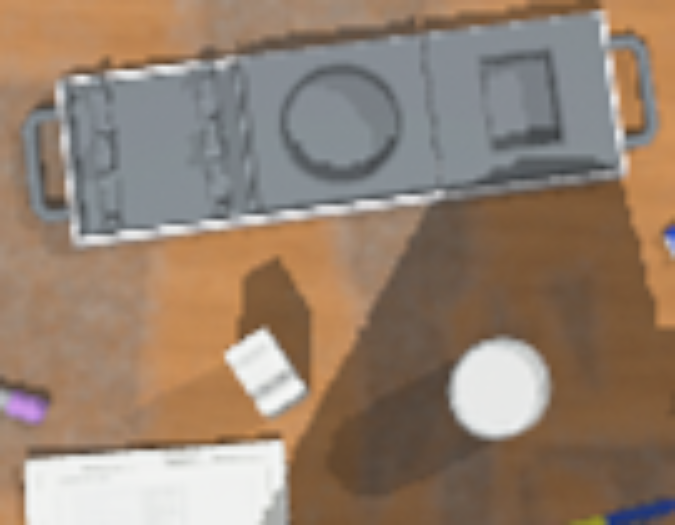

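The crop shows the tube insert at left (150,155), the jar well at (341,122), the carton pocket at (521,98), the carton at (265,372) and the jar at (499,387). Tube R goes first.

Request:
jog_arm(rows=[[[0.032, -0.001, 0], 0, 0.05], [[0.032, -0.001, 0], 0, 0.05], [[0.032, -0.001, 0], 0, 0.05], [[0.032, -0.001, 0], 0, 0.05], [[0.032, -0.001, 0], 0, 0.05], [[0.032, -0.001, 0], 0, 0.05], [[0.032, -0.001, 0], 0, 0.05], [[0.032, -0.001, 0], 0, 0.05], [[0.032, -0.001, 0], 0, 0.05], [[0.032, -0.001, 0], 0, 0.05], [[0.032, -0.001, 0], 0, 0.05], [[0.03, 0, 0], 0, 0.05]])

```text
time_s: 2.05
ee_pos: [0.5364, -0.3868, 0.2054]
eef_rot: [-3.142, -0.0, 0.327]
force: [0.2, 0.5, -0.1]
grip_width: 0.0501
grip_force: 0.0
```

Request:
jog_arm(rows=[[[0, 0, 0.008], 6.7, 0.05], [[0, 0, 0.008], 6.7, 0.05], [[0, 0, 0.008], 6.7, 0.05], [[0, 0, 0.008], 6.7, 0.05], [[0, 0, 0.008], 6.7, 0.05], [[0, 0, 0.008], 6.7, 0.05], [[0, 0, 0.008], 6.7, 0.05], [[0, 0, 0.008], 6.7, 0.05], [[0, 0, 0.008], 6.7, 0.05], [[0, 0, 0.008], 6.7, 0.05], [[0, 0, 0.008], 6.7, 0.05], [[0, 0, 0.008], 7, 0.05]])

```text
time_s: 3.05
ee_pos: [0.5348, -0.3878, 0.109]
eef_rot: [3.142, 0.0, -1.087]
force: [-0.5, -0.5, 1.3]
grip_width: 0.0497
grip_force: 0.0
```

```bash
python3 - <<'E'
from h import *
plan(.5345,-.388,.002,118);o=get_obs();print(o["ee_pos"],np.rad2deg(o["eef_rot"]),o["force"])
E
```

```text
shift mm [  0.    0.4 107. ] turn -0.3 or 179.7 q6 113.2
[ 0.53480406 -0.3878064   0.10895283] [ 1.79996874e+02  7.48813078e-03 -6.23010790e+01] [-0.469411   -0.51695275  1.25834596]
```

Request:
jog_arm(rows=[[[0, 0, 0.03], 0, 0.04], [[0, 0, 0.03], 0, 0.04], [[0, 0, 0.025], 0, 0.04], [[0, 0, 0.014], 0, 0.04], [[0, 0, 0.007], 0, 0.04], [[0, 0, 0], 0, 0.04], [[0, 0, 0], 0, 0.005], [[0, 0, 0], 0, 0.005], [[0, 0, 0], 0, 0.005], [[0, 0, 0], 0, 0.005], [[0, 0, 0], 0, 0.005], [[0, 0, 0], 0, 0.005]], squeeze=10)

```text
time_s: 4.05
ee_pos: [0.5353, -0.3883, 0.0047]
eef_rot: [-3.141, -0.002, -1.082]
force: [-0.4, -0.5, 6.7]
grip_width: 0.019
grip_force: 10.0
```

Request:
jog_arm(rows=[[[0, 0, 0], 0, 0.005], [[0, 0, -0.01], 0, 0.005], [[0, 0, -0.02], 0, 0.005], [[0, 0, -0.03], 0, 0.005], [[0, 0, -0.03], 0, 0.005], [[0, 0, -0.03], 0, 0.005], [[0, 0, -0.03], 0, 0.005]])

```text
time_s: 4.63
ee_pos: [0.5346, -0.3877, 0.1558]
eef_rot: [-3.141, -0.0, -1.082]
force: [0.7, 0.1, 0.7]
grip_width: 0.0189
grip_force: 10.0
```

```bash
python3 - <<'E'
from h import *
# tube insert place +28 x: centre
a=np.deg2rad(7.8);c=np.array([.613,.058]);ex=np.array([np.cos(a),np.sin(a)]);ey=np.array([-ex[1],ex[0]])
for s in(-.028,.028): print(s,c+.121*ey+s*ex)
t=c+.121*ey+.028*ex
plan(t[0],t[1],.15,97.8);o=get_obs();print(o["ee_pos"],o["grip_width"],o["grip_force"])
c=camera("scene");save(c,"pics/g1.png",(330,90,490,210),4)
E
```

```text
-0.028 [0.56883748 0.17408045]
0.028 [0.62431936 0.18168052]
shift mm [-460.4 -346.7    5.8] turn 20.2 or -159.8 q6 112.8
[ 0.53461928 -0.38766157  0.15580256] 0.018894970414390505 9.997888505458832
```

View pics/g1.png

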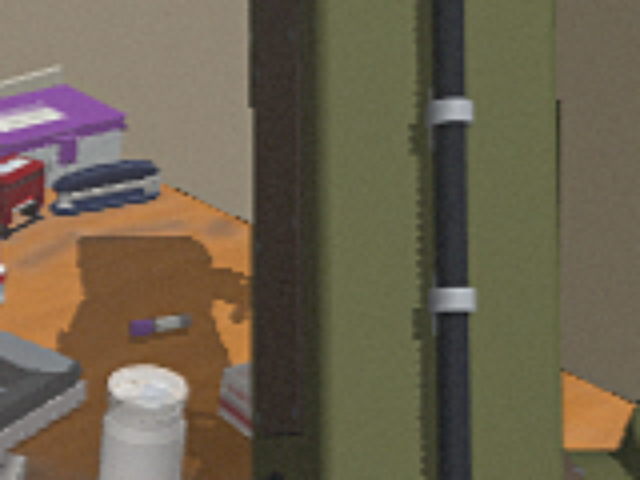

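Request:
jog_arm(rows=[[[-0.015, -0.011, 0], 0, 0.005], [[-0.027, -0.02, 0], 0, 0.005], [[-0.027, -0.02, 0], 0, 0.005], [[-0.027, -0.02, 0], 0, 0.005], [[-0.027, -0.02, 0], 0, 0.005], [[-0.027, -0.02, 0], 0, 0.005], [[-0.027, -0.02, 0], 0, 0.005], [[-0.027, -0.02, 0], 0, 0.005], [[-0.027, -0.02, 0], 0, 0.005], [[-0.027, -0.02, 0], 0, 0.005], [[-0.027, -0.02, 0], 0, 0.005], [[-0.027, -0.02, 0], 0, 0.005]])

```text
time_s: 5.68
ee_pos: [0.5915, -0.0082, 0.1541]
eef_rot: [-3.136, 0.007, -1.067]
force: [0.1, -0.0, -0.4]
grip_width: 0.0188
grip_force: 10.0
```

Request:
jog_arm(rows=[[[-0.027, -0.021, 0], 0, 0.005], [[-0.027, -0.021, 0], 0, 0.005], [[-0.027, -0.021, 0], 0, 0.005], [[-0.027, -0.021, 0], 0, 0.005], [[-0.027, -0.021, 0], 0, 0.005], [[-0.013, -0.011, 0], 0, 0.005], [[0, 0, 0], 5.2, 0.005], [[0, 0, 0], 5, 0.005], [[0, 0, 0], 5, 0.005], [[0, 0, 0], 5, 0.005]])

```text
time_s: 6.52
ee_pos: [0.5982, 0.0262, 0.1392]
eef_rot: [-3.042, 0.179, -1.161]
force: [-0.1, 1.0, -0.5]
grip_width: 0.0186
grip_force: 10.0
```

```bash
python3 - <<'E'
from h import *
plan(.6243,.1817,.07,97.8);o=get_obs();print(o["ee_pos"],np.rad2deg(o["eef_rot"]),o["grip_width"],o["grip_force"])
c=camera("scene");save(c,"pics/g2.png",(190,130,340,240),5)
E
```

```text
shift mm [-132.2  -85.9   69.2] turn 15.7 or -164.3 q6 146.3
[0.5981845  0.02622611 0.13923579] [-174.29712365   10.26255099  -66.50081203] 0.01863823308068362 9.997136369347572
```

View pics/g2.png

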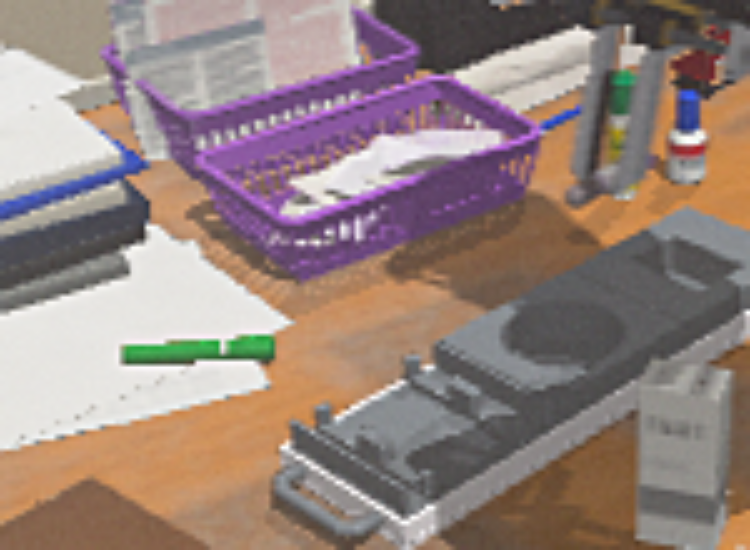

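The picture shows a tube end at the fingertips, (590,190), but the wrist joint ran to its limit and tilted the tool. I'll turn back and see whether the tilt clears.

Request:
jog_arm(rows=[[[0, 0, 0], -7, 0.005], [[0, 0, 0], -7, 0.005], [[0, 0, 0], -7, 0.005]])

```text
time_s: 6.82
ee_pos: [0.5982, 0.0267, 0.1393]
eef_rot: [-2.985, 0.13, -0.785]
force: [-0.1, 0.2, 0.2]
grip_width: 0.0187
grip_force: 10.0
```

```bash
python3 - <<'E'
from h import *
o=get_obs();print(o["ee_pos"],np.rad2deg(o["eef_rot"]),np.rad2deg(o["qpos"]))
E
```

```text
[0.59820035 0.02672695 0.13927079] [-171.0214765     7.45288271  -44.96689723] [ -6.2065011   26.37828986  84.3871379   12.42313302  69.80698047
 124.98485778]
```

Request:
jog_arm(rows=[[[0, 0, -0.025], 0, 0.005], [[0, 0, -0.025], 0, 0.005], [[0, 0, -0.025], 0, 0.005], [[0, 0, -0.02], 0, 0.005], [[0, 0, 0], -7, 0.005], [[0, 0, 0], -7, 0.005], [[0, 0, 0], -7, 0.005], [[0, 0, 0], -7, 0.005], [[0, 0, 0], -7, 0.005], [[0, 0, 0], -7, 0.005], [[0, 0, 0], -7, 0.005], [[0, 0, 0], -7, 0.005]])

```text
time_s: 7.82
ee_pos: [0.5963, 0.0079, 0.2323]
eef_rot: [-2.946, -0.056, 0.177]
force: [-0.4, 0.1, 0.2]
grip_width: 0.0192
grip_force: 10.0
```

Request:
jog_arm(rows=[[[0, 0, 0], -7, 0.005], [[0, 0, 0], -7, 0.005], [[0, 0, 0], -7, 0.005], [[0, 0, 0], -7, 0.005], [[0, 0, 0], -7, 0.005], [[0, 0, 0], -7, 0.005], [[0, 0, 0], -7, 0.005], [[0, 0, 0], -7, 0.005], [[0, 0, 0], -7, 0.005], [[0, 0, 0], -7, 0.005], [[0, 0, 0], -7, 0.005], [[0, 0, 0], -7, 0.005]])

```text
time_s: 8.82
ee_pos: [0.5963, 0.0079, 0.2323]
eef_rot: [3.106, -0.2, 1.653]
force: [-0.6, 0.3, -0.5]
grip_width: 0.0189
grip_force: 10.0
```

Request:
jog_arm(rows=[[[0, 0, 0], -7, 0.005], [[0, 0, 0], -7, 0.005], [[0, 0, 0], -7, 0.005], [[0, 0, 0], -7, 0.005], [[0, 0, 0], -7, 0.005], [[0, 0, 0], -7, 0.005], [[0, 0, 0], -7, 0.005], [[0, 0, 0], -7, 0.005], [[0, 0, 0], -7, 0.005], [[0, 0, 0], -7, 0.005], [[0, 0, 0], -7, 0.005], [[0, 0, 0], -7, 0.005]])

```text
time_s: 9.82
ee_pos: [0.5963, 0.0079, 0.2323]
eef_rot: [2.939, 0.014, 3.114]
force: [0.5, 0.3, 0.7]
grip_width: 0.0191
grip_force: 10.0
```

```bash
cat >> h.py <<'E'
def st():
    from scipy.spatial.transform import Rotation as R
    o=get_obs();z=R.from_euler("xyz",o["eef_rot"]).as_matrix()[:,2]
    print(o["time_s"],np.round(o["ee_pos"],4),"rpy",np.round(np.rad2deg(o["eef_rot"]),1),"q",np.round(np.rad2deg(o["qpos"]),1),"z",np.round(z,3),"g",round(o["grip_width"],4),round(o["grip_force"],1),"F",np.round(o["force"],1))
E
python3 -c "
from h import *
st()"
```

```text
9.8167 [0.5963 0.0079 0.2323] rpy [168.4   0.8 178.4] q [ -8.   21.9  78.1  11.8  80.8 -98.5] z [ 0.02   0.201 -0.979] g 0.0191 10.0 F [0.5 0.3 0.7]
```

Request:
jog_arm(rows=[[[0, 0, 0], -7, 0.005], [[0, 0, 0], -7, 0.005], [[0, 0, 0], -7, 0.005], [[0, 0, 0], -7, 0.005], [[0, 0, 0], -7, 0.005], [[0, 0, 0], -7, 0.005], [[0, 0, 0], -7, 0.005]])

```text
time_s: 10.4
ee_pos: [0.597, 0.0109, 0.233]
eef_rot: [3.018, 0.158, -2.334]
force: [2.1, -2.7, 0.6]
grip_width: 0.0187
grip_force: 10.1
```

```bash
python3 -c "
from h import *
st()"
```

```text
10.4 [0.597  0.0109 0.233 ] rpy [ 172.9    9.  -133.7] q [  -7.7   21.9   77.9   11.6   80.8 -146.4] z [ 0.019  0.198 -0.98 ] g 0.0187 10.1 F [ 2.1 -2.7  0.6]
```

Request:
jog_arm(rows=[[[0, 0, 0], -4, 0.005]])

```text
time_s: 10.48
ee_pos: [0.6001, 0.0264, 0.2366]
eef_rot: [3.033, 0.147, -2.299]
force: [1.0, -0.8, -0.6]
grip_width: 0.0189
grip_force: 10.0
```

```bash
python3 -c "
from h import *
st()"
```

```text
10.4833 [0.6001 0.0264 0.2366] rpy [ 173.8    8.4 -131.7] q [  -5.7   22.1   77.    10.6   81.2 -146.1] z [ 0.015  0.181 -0.983] g 0.0189 10.0 F [ 1.  -0.8 -0.6]
```

It works: the tilt is shrinking. I'll keep going.

Request:
jog_arm(rows=[[[0, 0, 0], -5, 0.005], [[0, 0, 0], -5, 0.005], [[0, 0, 0], -5, 0.005]])

```text
time_s: 10.73
ee_pos: [0.6058, 0.0938, 0.2492]
eef_rot: [3.09, 0.107, -2.134]
force: [1.6, -0.6, -0.3]
grip_width: 0.0187
grip_force: 10.0
```

```bash
python3 -c "
from h import *
st()"
```

```text
10.7333 [0.6058 0.0938 0.2492] rpy [ 177.1    6.1 -122.3] q [   2.4   22.9   74.     6.8   82.1 -146.3] z [ 0.014  0.118 -0.993] g 0.0187 10.0 F [ 1.6 -0.6 -0.3]
```

Request:
jog_arm(rows=[[[0, 0, 0], -5, 0.005], [[0, 0, 0], -5, 0.005], [[0, 0, 0], -5, 0.005], [[0, 0, 0], -5, 0.005]])

```text
time_s: 11.07
ee_pos: [0.595, 0.1822, 0.2564]
eef_rot: [-3.13, 0.042, -1.936]
force: [-0.2, -0.8, -0.4]
grip_width: 0.0191
grip_force: 10.0
```

```bash
python3 -c "
from h import *
st()"
```

```text
11.0667 [0.595  0.1822 0.2564] rpy [-179.3    2.4 -110.9] q [  12.9   23.6   71.8    1.7   82.7 -146.3] z [ 0.026  0.036 -0.999] g 0.0191 10.0 F [-0.2 -0.8 -0.4]
```

Request:
jog_arm(rows=[[[0, 0, 0], -7, 0.005]])

```text
time_s: 11.15
ee_pos: [0.5865, 0.2112, 0.2563]
eef_rot: [-3.11, 0.018, -1.87]
force: [1.0, -0.8, 0.1]
grip_width: 0.0191
grip_force: 10.0
```

Request:
jog_arm(rows=[[[0, 0, 0], 7, 0.005], [[0, 0, 0], 7, 0.005], [[0, 0, 0], 7, 0.005], [[0, 0, 0], 7, 0.005], [[0, 0, 0], 7, 0.005], [[0, 0, 0], 7, 0.005], [[0, 0, 0], 7, 0.005], [[0, 0, 0], 7, 0.005], [[0, 0, 0], 7, 0.005], [[0, 0, 0], 7, 0.005], [[0, 0, 0], 7, 0.005], [[0, 0, 0], 7, 0.005]])

```text
time_s: 12.15
ee_pos: [0.5862, 0.2111, 0.2561]
eef_rot: [3.126, 0.032, 2.94]
force: [0.4, 0.6, -0.8]
grip_width: 0.0188
grip_force: 10.0
```

```bash
python3 -c "
from h import *
st()
plan(.6243,.1817,.15,97.8)"
```

```text
12.15 [0.5862 0.2111 0.2561] rpy [179.1   1.8 168.5] q [ 16.5  23.7  71.7  -0.1  82.6 -62. ] z [ 0.035  0.009 -0.999] g 0.0188 10.0 F [ 0.4  0.6 -0.8]
shift mm [-43.2 -21.2 106.1] turn 70.7 or -109.3 q6 -62.0
```

Request:
jog_arm(rows=[[[0, 0, 0.008], 7, 0.005], [[0, 0, 0.008], 7, 0.005], [[0, 0, 0.008], 7, 0.005], [[0, 0, 0.008], 7, 0.005], [[0, 0, 0.008], 7, 0.005], [[0, 0, 0.008], 7, 0.005], [[0, 0, 0.008], 7, 0.005], [[0, 0, 0.008], 7, 0.005], [[0, 0, 0.008], 7, 0.005], [[0, 0, 0.008], 7.1, 0.005], [[0, 0, 0], 0, 0.005]])

```text
time_s: 13.07
ee_pos: [0.5885, 0.2117, 0.1745]
eef_rot: [3.108, -0.003, 1.717]
force: [0.3, 0.4, -0.7]
grip_width: 0.019
grip_force: 10.0
```

```bash
cat >> h.py <<'E'
def plan(x,y,z,yawdeg):
    from scipy.spatial.transform import Rotation as R
    o=get_obs();M=R.from_euler("xyz",o["eef_rot"]).as_matrix()
    t=np.rad2deg(o["eef_rot"][2])-yawdeg;t=(t+90)%180-90
    print("shift mm",np.round(1000*M.T@(np.array([x,y,z])-o["ee_pos"]),1),"turn",round(t,1),"or",round(t-180*np.sign(t),1))
E
python3 - <<'E'
from h import *
st();plan(.6243,.1817,.08,97.8)
c=camera("scene");save(c,"pics/g3.png",(210,150,330,240),5)
E
```

```text
13.0667 [0.5885 0.2117 0.1745] rpy [178.1  -0.2  98.4] q [16.5 27.1 77.7 -0.1 73.3  8.1] z [ 0.032  0.008 -0.999] g 0.019 10.0 F [ 0.3  0.4 -0.7]
shift mm [-35.2  27.9  95.4] turn 0.6 or -179.4
```

View pics/g3.png

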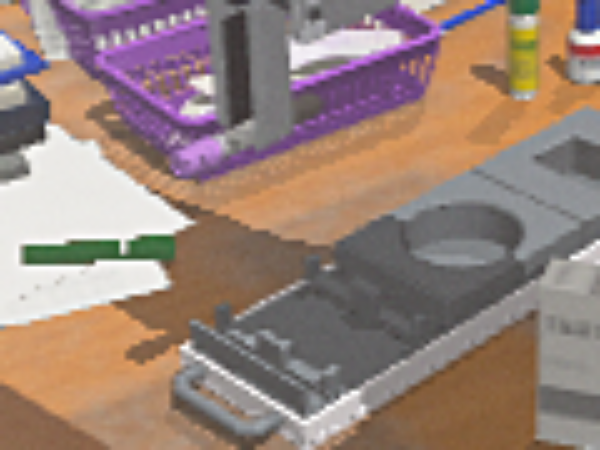

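The tube hangs level, with its cap at (195,158) and the gripper mid-barrel. I'll measure it against the TCP.

```bash
python3 - <<'E'
from h import *
o=get_obs();a=np.deg2rad(o["eef_rot"][2]);ex=np.array([np.cos(a),np.sin(a)])
for n in("scene","top"):
    c=camera(n);P=cloud(c);d=P[...,:2]-o["ee_pos"][:2];l=d@ex;w=d@np.array([ex[1],-ex[0]])
    m=(abs(w)<.03)&(abs(l)<.1)&(P[...,2]>.155)&(P[...,2]<.2)
    q=P[m];h,e=np.histogram(l[m]*1000,bins=np.arange(-80,81,8));print(n,[(int(e[i]),int(h[i]),round(float(np.median(q[(l[m]*1000>=e[i])&(l[m]*1000<e[i+1]),2])),3),round(float(1e3*np.median(w[m][(l[m]*1000>=e[i])&(l[m]*1000<e[i+1])])),1)) for i in range(20) if h[i]])
E
```

```text
scene [(-32, 3, 0.194, -5.3), (-24, 34, 0.193, -1.9), (-16, 18, 0.183, -12.2), (-8, 33, 0.185, -8.9), (0, 10, 0.184, -11.0), (8, 36, 0.191, -7.7), (16, 3, 0.197, -12.2)]
top []
```

```bash
python3 - <<'E'
from h import *
o=get_obs();a=o["eef_rot"][2];ex=np.array([np.cos(a),np.sin(a)]);c=camera("scene");P=cloud(c);K=c["K"];W=c["world_from_camera"]
for u,v in((243,183),(245,182),(249,181),(253,179),(256,177),(263,175)):
    r=W[:3,:3]@np.array([(u-K[0,2])/K[0,0],-(v-K[1,2])/K[1,1],-1]);t=(.181-W[2,3])/r[2];p=W[:3,3]+t*r;d=p[:2]-o["ee_pos"][:2]
    print(u,v,np.round(P[v,u],3),np.round(p,3),"along",np.round(1e3*d@ex,1),"across",np.round(1e3*d@[ex[1],-ex[0]],1),c["image"][v,u])
E
```

```text
243 183 [0.861 0.127 0.001] [0.582 0.27  0.181] along 58.7 across 1.8 [101  83  65]
245 182 [0.584 0.263 0.18 ] [0.583 0.264 0.181] along 51.9 across 1.9 [117  89 132]
249 181 [0.575 0.256 0.185] [0.581 0.253 0.181] along 41.5 across -2.0 [188 133 210]
253 179 [0.576 0.243 0.186] [0.583 0.239 0.181] along 27.6 across -1.8 [191 128 215]
256 177 [0.592 0.225 0.178] [0.587 0.227 0.181] along 15.2 across 0.5 [135 127 127]
263 175 [0.566 0.217 0.193] [0.584 0.207 0.181] along -4.7 across -5.4 [117 115 116]
```

Request:
jog_arm(rows=[[[-0.009, 0.007, 0.01], 0.6, 0.005], [[-0.009, 0.007, 0.02], 0, 0.005], [[-0.009, 0.007, 0.03], 0, 0.005], [[-0.01, 0.007, 0.03], 0, 0.005], [[0, 0, 0.005], 0, 0.005], [[0, 0, 0], 0, 0.005]])

```text
time_s: 13.77
ee_pos: [0.6246, 0.1795, 0.0796]
eef_rot: [3.11, -0.004, 1.712]
force: [-0.6, -0.1, -0.4]
grip_width: 0.0191
grip_force: 10.0
```

```bash
python3 - <<'E'
from h import *
st();plan(.6243,.1797,.032,97.8)
c=camera("scene");save(c,"pics/g4.png",(220,170,320,245),6)
E
```

```text
13.7667 [0.6246 0.1795 0.0796] rpy [178.2  -0.2  98.1] q [12.8 35.5 78.   0.1 64.6  4.6] z [ 0.03   0.008 -1.   ] g 0.0191 10.0 F [-0.6 -0.1 -0.4]
shift mm [ 0.  -1.8 47.6] turn 0.3 or -179.7
```

View pics/g4.png

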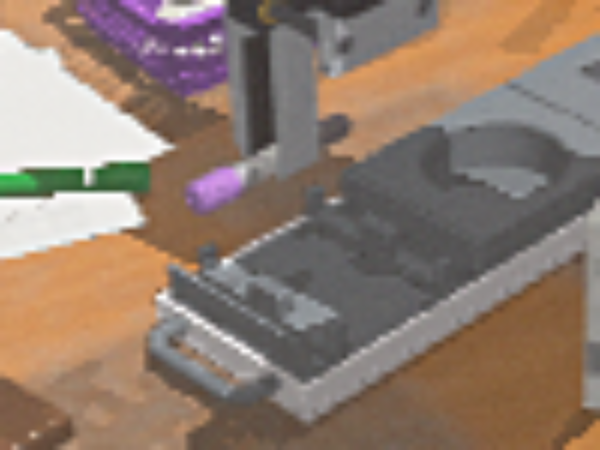

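The tube is centred along the span, with its cap at (215,190), and sits over the far place. Lowering.

Request:
jog_arm(rows=[[[0, -0.001, 0.012], 0.3, 0.005], [[0, -0.001, 0.012], 0, 0.005], [[0, 0, 0.01], 0, 0.005], [[0, 0, 0.006], 0, 0.005], [[0, 0, 0.004], 0, 0.005], [[0, 0, 0.002], 0, 0.005], [[0, 0, 0], 0, 0.005]])

```text
time_s: 14.4
ee_pos: [0.6248, 0.1806, 0.0354]
eef_rot: [3.107, -0.004, 1.708]
force: [-0.5, -0.4, -0.1]
grip_width: 0.019
grip_force: 10.0
```

```bash
python3 - <<'E'
from h import *
st();plan(.6243,.1797,.032,97.8)
E
```

```text
14.4 [0.6248 0.1806 0.0354] rpy [178.   -0.2  97.8] q [12.9 38.6 79.6  0.1 59.9  5. ] z [ 0.034  0.009 -0.999] g 0.019 10.0 F [-0.5 -0.4 -0.1]
shift mm [-0.8 -0.7  3.3] turn 0.0 or -180.0
```

Request:
jog_arm(rows=[[[0, 0, 0.002], 0, 0.005], [[0, 0, 0.002], 0, 0.005], [[0, 0, 0], 0, 0.03], [[0, 0, 0], 0, 0.036], [[0, 0, 0], 0, 0.036], [[0, 0, -0.005], 0, 0.036], [[0, 0, -0.02], 0, 0.036], [[0, 0, -0.03], 0, 0.036], [[0, 0, -0.03], 0, 0.036], [[0, 0, -0.03], 0, 0.036]])

```text
time_s: 15.23
ee_pos: [0.6208, 0.1795, 0.1485]
eef_rot: [3.106, -0.004, 1.708]
force: [0.8, -0.2, 0.6]
grip_width: 0.0357
grip_force: 0.0
```

```bash
python3 - <<'E'
from h import *
st();plan(.436,.2975,.14,72.5)
c=camera("scene");save(c,"pics/g5.png",(220,170,320,245),6)
E
```

```text
15.2333 [0.6208 0.1795 0.1485] rpy [178.   -0.2  97.8] q [12.9 30.9 75.5  0.1 71.5  5. ] z [ 0.034  0.009 -0.999] g 0.0357 0.0 F [ 0.8 -0.2  0.6]
shift mm [ 142.1 -167.2    3.1] turn 25.3 or -154.7
```

View pics/g5.png

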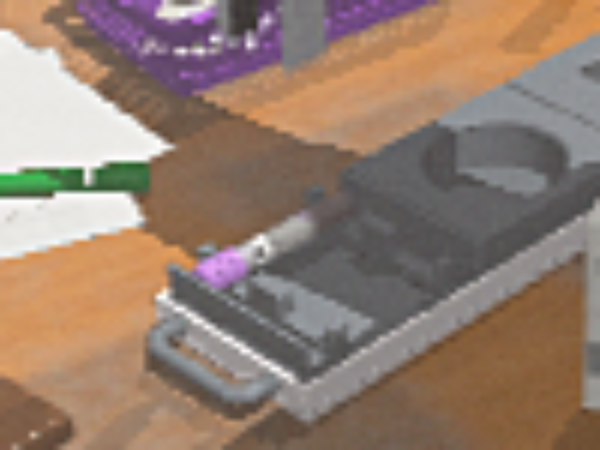

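The first tube lies in the far notches, cap at (222,270). On to the left tube.

Request:
jog_arm(rows=[[[0.02, -0.024, 0], 0, 0.036], [[0.02, -0.024, 0], 0, 0.036], [[0.02, -0.024, 0], 0, 0.036], [[0.02, -0.024, 0], 0, 0.036], [[0.02, -0.024, 0], 0, 0.036], [[0.02, -0.024, 0], 0, 0.036], [[0.022, -0.023, 0], 0, 0.036], [[0, 0, 0.01], 6.3, 0.036], [[0, 0, 0.01], 6.3, 0.036], [[0, 0, 0.01], 6.3, 0.036], [[0, 0, 0.01], 6.4, 0.036], [[0, 0, 0], 0, 0.036]])

```text
time_s: 16.28
ee_pos: [0.4371, 0.2975, 0.1]
eef_rot: [3.113, -0.017, 1.261]
force: [0.1, 0.6, -0.9]
grip_width: 0.0361
grip_force: 0.0
```

```bash
python3 - <<'E'
from h import *
st();plan(.436,.2975,.005,72.5)
E
```

```text
16.2833 [0.4371 0.2975 0.1   ] rpy [178.4  -1.   72.2] q [30.6 20.  98.5 -0.6 59.7 48.6] z [ 0.033  0.008 -0.999] g 0.0361 0.0 F [ 0.1  0.6 -0.9]
shift mm [-2.  -3.7 95. ] turn -0.3 or 179.7
```

Request:
jog_arm(rows=[[[-0.002, -0.003, 0.03], -0.3, 0.036], [[0, -0.001, 0.03], 0, 0.036], [[0, 0, 0.02], 0, 0.036], [[0, 0, 0.01], 0, 0.036], [[0, 0, 0.004], 0, 0.036], [[0, 0, 0], 0, 0.036], [[0, 0, 0], 0, 0.005], [[0, 0, 0], 0, 0.005], [[0, 0, 0], 0, 0.005], [[0, 0, 0], 0, 0.005], [[0, 0, 0], 0, 0.005], [[0, 0, 0], 0, 0.005]], squeeze=10)

```text
time_s: 17.28
ee_pos: [0.437, 0.2983, 0.0083]
eef_rot: [3.11, -0.02, 1.272]
force: [-0.6, 0.0, 7.4]
grip_width: 0.0193
grip_force: 10.0
```

Request:
jog_arm(rows=[[[0, 0, -0.01], 0, 0.005], [[0, 0, -0.02], 0, 0.005], [[0, 0, -0.03], 0, 0.005], [[0, 0, -0.03], 0, 0.005], [[0, 0, -0.03], 0, 0.005], [[0, 0, -0.03], 0, 0.005], [[0, 0, 0], -6.3, 0.005], [[0, 0, 0], -6.3, 0.005], [[0, 0, 0], -6.3, 0.005], [[0, 0, 0], -6.4, 0.005]])

```text
time_s: 18.12
ee_pos: [0.4313, 0.2966, 0.1581]
eef_rot: [3.106, -0.004, 1.718]
force: [-0.1, -1.4, 0.6]
grip_width: 0.019
grip_force: 9.4
```

```bash
python3 - <<'E'
from h import *
st();plan(.5688,.1741,.1,97.8)
o=get_obs();a=o["eef_rot"][2];ex=np.array([np.cos(a),np.sin(a)])
P=cloud(camera("scene"));d=P[...,:2]-o["ee_pos"][:2];l=d@ex;w=d@np.array([ex[1],-ex[0]])
zz=P[...,2]-o["ee_pos"][2];m=(abs(w)<.012)&(abs(l)<.1)&(zz>-.01)&(zz<.02)
print(np.histogram(l[m]*1000,bins=np.arange(-70,71,5)))
E
```

```text
18.1167 [0.4313 0.2966 0.1581] rpy [177.9  -0.2  98.5] q [30.8 15.2 96.2 -0.6 66.5 22.6] z [ 0.035  0.009 -0.999] g 0.019 9.4 F [-0.1 -1.4  0.6]
shift mm [-141.6  115.9   61.7] turn 0.7 or -179.3
(array([ 0,  0,  0,  1, 12, 10, 16, 11, 14,  5,  0,  0,  4,  8, 15, 20, 19,
       10, 12,  9, 14, 10, 12, 14,  0,  0,  0,  0]), array([-70, -65, -60, -55, -50, -45, -40, -35, -30, -25, -20, -15, -10,
        -5,   0,   5,  10,  15,  20,  25,  30,  35,  40,  45,  50,  55,
        60,  65,  70]))
```

Tube b is held centred, spanning -50 to +50 mm. Carrying it to the near place.

Request:
jog_arm(rows=[[[-0.024, 0.019, 0], 0.7, 0.005], [[-0.024, 0.019, 0], 0, 0.005], [[-0.024, 0.019, 0], 0, 0.005], [[-0.024, 0.02, 0], 0, 0.005], [[-0.024, 0.02, 0.01], 0, 0.005], [[-0.021, 0.019, 0.02], 0, 0.005], [[0, 0, 0.02], 0, 0.005], [[0, 0, 0.01], 0, 0.005], [[0, 0, 0], 0, 0.005]])

```text
time_s: 18.92
ee_pos: [0.5656, 0.1724, 0.0987]
eef_rot: [3.11, -0.004, 1.699]
force: [-0.6, 1.1, 0.4]
grip_width: 0.0187
grip_force: 9.4
```

```bash
python3 - <<'E'
from h import *
st();plan(.5688,.1741,.035,97.8)
E
```

```text
18.9167 [0.5656 0.1724 0.0987] rpy [178.2  -0.2  97.3] q [13.4 27.4 88.   0.1 62.8  6. ] z [ 0.03   0.008 -1.   ] g 0.0187 9.4 F [-0.6  1.1  0.4]
shift mm [ 1.   1.4 63.8] turn -0.5 or 179.5
```

Request:
jog_arm(rows=[[[0.001, 0.001, 0.02], -0.5, 0.005], [[0, 0, 0.02], 0, 0.005], [[0, 0, 0.012], 0, 0.005], [[0, 0, 0.006], 0, 0.005], [[0, 0, 0.003], 0, 0.005], [[0, 0, 0.002], 0, 0.005], [[0, 0, 0], 0, 0.005]])

```text
time_s: 19.5
ee_pos: [0.5702, 0.1745, 0.0384]
eef_rot: [3.106, -0.004, 1.709]
force: [0.1, 0.4, 0.3]
grip_width: 0.0186
grip_force: 9.4
```

```bash
python3 - <<'E'
from h import *
st();plan(.5688,.1741,.035,97.8)
E
```

```text
19.5 [0.5702 0.1745 0.0384] rpy [177.9  -0.2  97.9] q [13.5 32.3 89.5  0.  56.1  5.5] z [ 0.035  0.009 -0.999] g 0.0186 9.4 F [0.1 0.4 0.3]
shift mm [-0.2 -1.5  3.4] turn 0.1 or -179.9
```

Request:
jog_arm(rows=[[[0, -0.001, 0.002], 0, 0.005], [[0, 0, 0.002], 0, 0.005], [[0, 0, 0], 0, 0.03], [[0, 0, 0], 0, 0.034], [[0, 0, 0], 0, 0.034], [[0, 0, -0.005], 0, 0.034], [[0, 0, -0.02], 0, 0.034], [[0, 0, -0.03], 0, 0.034], [[0, 0, -0.03], 0, 0.034], [[0, 0, -0.04], 0, 0.09], [[0, 0, -0.04], 0, 0.094], [[0, 0, -0.02], 0, 0.094]])

```text
time_s: 20.5
ee_pos: [0.5634, 0.1727, 0.2243]
eef_rot: [3.1, -0.005, 1.709]
force: [-0.7, 0.2, 0.8]
grip_width: 0.0505
grip_force: 0.0
```

```bash
python3 - <<'E'
from h import *
st();plan(.437,-.0465,.2,97.8)
c=camera("scene");save(c,"pics/g6.png",(220,170,320,245),6)
E
```

```text
20.5 [0.5634 0.1727 0.2243] rpy [177.6  -0.3  97.9] q [13.5 20.  80.9  0.  76.7  5.5] z [ 0.04   0.01  -0.999] g 0.0505 0.0 F [-0.7  0.2  0.8]
shift mm [-199.8 -156.3   16.9] turn 0.1 or -179.9
```

View pics/g6.png

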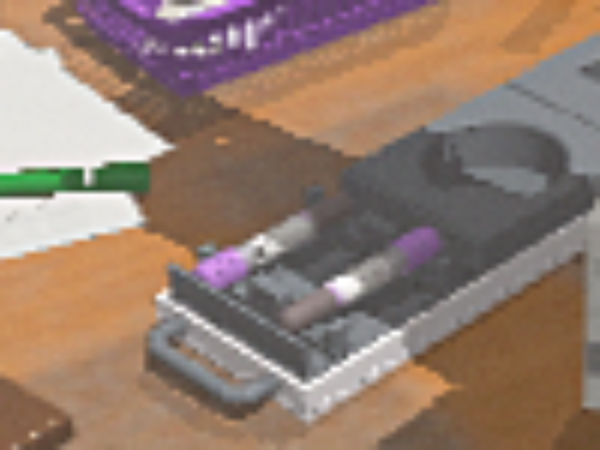

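Both tubes are in their places. Checking their heights and heading for the jar, gripping along carrier y so the small remaining tilt stays in the pad plane.

Request:
jog_arm(rows=[[[-0.03, -0.024, 0], 0, 0.094], [[-0.03, -0.024, 0], 0, 0.094], [[-0.03, -0.024, 0], 0, 0.094], [[-0.03, -0.024, 0], 0, 0.094], [[-0.03, -0.024, 0], 0, 0.094], [[-0.03, -0.024, 0], 0, 0.094], [[-0.02, -0.012, 0], 0, 0.094], [[0, 0, 0], 7, 0.094], [[0, 0, 0], 7, 0.094], [[0, 0, 0], 7, 0.094], [[0, 0, 0], 7, 0.094], [[0, 0, 0], 7, 0.094]])

```text
time_s: 21.55
ee_pos: [0.4357, -0.0471, 0.2124]
eef_rot: [3.115, -0.024, 1.092]
force: [0.4, -0.1, 0.5]
grip_width: 0.0942
grip_force: 0.0
```

Request:
jog_arm(rows=[[[0, 0, 0], 7, 0.094], [[0, 0, 0], 7, 0.094], [[0, 0, 0], 7, 0.094], [[0, 0, 0], 7, 0.094], [[0, 0, 0], 7, 0.094], [[0, 0, 0], 7, 0.094], [[0, 0, 0], 7, 0.094], [[0, 0, 0], 6.1, 0.094], [[0, 0, 0], 0, 0.094]])

```text
time_s: 22.3
ee_pos: [0.4358, -0.047, 0.2124]
eef_rot: [-3.137, -0.035, 0.132]
force: [0.1, -0.0, -0.5]
grip_width: 0.0942
grip_force: 0.0
```

```bash
python3 - <<'E'
from h import *
st();plan(.437,-.0465,.14,7.8)
a=np.deg2rad(7.8);ex=np.array([np.cos(a),np.sin(a)]);ey=np.array([-ex[1],ex[0]])
for n in("scene","top"):
    P=cloud(camera(n));d=P[...,:2]-np.array([.613,.058])-.121*ey;X,Y,Z=d@ex,d@ey,P[...,2]
    for s in(-.028,.028):
        print(n,s,[(y,round(float(np.percentile(Z[m],90)),4)) for y in range(-45,50,10) for m in[(abs(X-s)<.008)&(abs(Y-y/1000)<.005)] if m.sum()>2])
    m=(abs(P[...,0]-.437)<.05)&(abs(P[...,1]+.0465)<.05)&(Z>.113)&(Z<.122);print(n,"jar",np.median(P[m],0)if m.sum() else 0)
E
```

```text
22.3 [ 0.4358 -0.047   0.2124] rpy [-179.8   -2.     7.5] q [-11.5   1.2 104.8   0.9  72.2  70.7] z [ 0.034  0.009 -0.999] g 0.0942 0.0 F [ 0.1 -0.  -0.5]
shift mm [-1.3 -0.  72.4] turn -0.3 or 179.7
scene -0.028 [(-45, 0.0433), (-35, 0.0438), (-25, 0.0423), (-15, 0.0419), (-5, 0.0427), (5, 0.0419), (15, 0.0421), (25, 0.0425), (35, 0.0431), (45, 0.0412)]
scene 0.028 [(-45, 0.0405), (-35, 0.0424), (-25, 0.0414), (-15, 0.0412), (-5, 0.0423), (5, 0.0422), (15, 0.0429), (25, 0.0429), (35, 0.045), (45, 0.0445)]
scene jar [ 0.43453624 -0.04503242  0.11816518]
top -0.028 [(-45, 0.0461), (-35, 0.0457), (-25, 0.0455), (-15, 0.0423), (-5, 0.0421), (5, 0.0442), (15, 0.0436), (25, 0.0426), (35, 0.0445), (45, 0.0442)]
top 0.028 [(-45, 0.0392), (-35, 0.0432), (-25, 0.0428), (-15, 0.0445), (-5, 0.0447), (5, 0.045), (15, 0.0428), (25, 0.0421), (35, 0.0467), (45, 0.046)]
top jar 0
```

Both tubes lie level at 40–45 mm on top, down in the notches. Taking the jar.

Request:
jog_arm(rows=[[[-0.004, 0, 0.02], -0.3, 0.094], [[0, 0, 0.03], 0, 0.094], [[0, 0, 0.03], 0, 0.094], [[0, 0, 0.03], 0, 0.094], [[0, 0, 0.025], 0, 0.094], [[0, 0, 0.017], 0, 0.094], [[0, 0, 0], 0, 0.094]])

```text
time_s: 22.98
ee_pos: [0.4355, -0.0459, 0.0574]
eef_rot: [-3.136, -0.03, 0.145]
force: [-0.3, -0.8, -0.3]
grip_width: 0.0938
grip_force: 0.0
```

Request:
jog_arm(rows=[[[0, 0, 0], 0, 0.075], [[0, 0, 0], 0, 0.066], [[0, 0, 0], 0, 0.062], [[0, 0, 0], 0, 0.058], [[0, 0, 0], 0, 0.05], [[0, 0, 0], 0, 0.05], [[0, 0, 0], 0, 0.05], [[0, 0, 0], 0, 0.05]], squeeze=12)

```text
time_s: 23.65
ee_pos: [0.4376, -0.0464, 0.0609]
eef_rot: [-3.138, -0.036, 0.142]
force: [-0.8, -1.8, 7.9]
grip_width: 0.0613
grip_force: 12.0
```

```bash
python3 -c "
from h import *
st()"
```

```text
23.65 [ 0.4376 -0.0464  0.0609] rpy [-179.8   -2.1    8.1] q [-11.4  13.2 113.9   1.1  51.   69.8] z [ 0.036  0.009 -0.999] g 0.0613 12.0 F [-0.8 -1.8  7.9]
```

Request:
jog_arm(rows=[[[0, 0, -0.005], 0, 0.05], [[0, 0, -0.01], 0, 0.05], [[0, 0, -0.02], 0, 0.05], [[0, 0, -0.03], 0, 0.05], [[0, 0, -0.03], 0, 0.05], [[0, 0, -0.03], 0, 0.05], [[0, 0, -0.005], 0, 0.05], [[0, 0, 0], 0, 0.05]], squeeze=15)

```text
time_s: 24.32
ee_pos: [0.4333, -0.0475, 0.1923]
eef_rot: [-3.139, -0.039, 0.142]
force: [0.1, -0.0, -0.7]
grip_width: 0.0614
grip_force: 15.0
```

```bash
python3 -c "
from h import *
st();plan(.6135,.058,.19,7.8)
o=get_obs();P=cloud(camera('scene'));e=o['ee_pos']
d=P-e;m=(np.hypot(d[...,0],d[...,1])<.045)&(d[...,2]>-.058)&(d[...,2]<-.005);q=P[m]
print(m.sum(),np.percentile(q[:,2],[1,50,99]) if m.sum() else 0)
# visible side fitted circle r=31
from scipy.optimize import least_squares
for lo,hi in((-.055,-.035),(-.03,-.01)):
    k=m&(d[...,2]>lo)&(d[...,2]<hi);s=least_squares(lambda c:np.hypot(*(P[k][:,:2]-c).T)-.031,e[:2],loss='soft_l1',f_scale=.003);print(lo,k.sum(),s.x-e[:2])
"
```

```text
24.3167 [ 0.4333 -0.0475  0.1923] rpy [-179.8   -2.2    8.1] q [-11.6   1.8 106.9   1.   69.2  69.9] z [ 0.038  0.008 -0.999] g 0.0614 15.0 F [ 0.1 -0.  -0.7]
shift mm [193.1 -78.9  10. ] turn 0.3 or -179.7
355 [0.13539742 0.16200922 0.18683258]
-0.055 133 [-0.0010165   0.00022374]
-0.03 139 [-0.00128185  0.00064814]
```

The jar is held upright and centred in the grip (about 1 mm off). Carrying it to the well.

Request:
jog_arm(rows=[[[0.012, -0.005, 0], 0.3, 0.05], [[0.024, -0.01, 0], 0, 0.05], [[0.024, -0.01, 0], 0, 0.05], [[0.024, -0.01, 0], 0, 0.05], [[0.024, -0.01, 0], 0, 0.05], [[0.024, -0.01, 0], 0, 0.05], [[0.024, -0.01, 0], 0, 0.05], [[0.024, -0.009, 0], 0, 0.05], [[0.014, -0.005, 0], 0, 0.05], [[0, 0, 0.02], 0, 0.05], [[0, 0, 0.03], 0, 0.05], [[0, 0, 0.02], 0, 0.05]])

```text
time_s: 25.37
ee_pos: [0.615, 0.0581, 0.1228]
eef_rot: [-3.137, -0.03, 0.137]
force: [-0.3, 0.8, -1.6]
grip_width: 0.0614
grip_force: 15.0
```

```bash
python3 -c "
from h import *
st();plan(.6145,.0575,.07,7.8)
c=camera('scene');save(c,'pics/g7.png',(260,150,360,230),6)"
```

```text
25.3667 [0.615  0.0581 0.1228] rpy [-179.7   -1.7    7.8] q [ 1.8 29.  82.1  0.5 67.3 83.8] z [ 0.029  0.009 -1.   ] g 0.0614 15.0 F [-0.3  0.8 -1.6]
shift mm [-2.2  0.8 52.8] turn 0.0 or -180.0
```

View pics/g7.png

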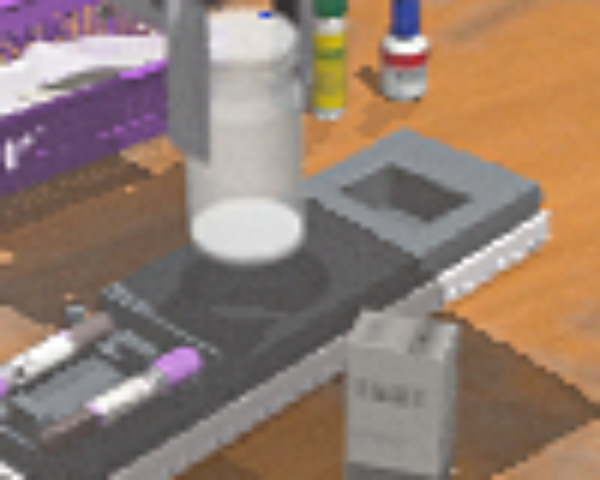

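The jar hangs upright over the well, its foot at (247,235) and the well at (255,290). Lowering.

Request:
jog_arm(rows=[[[-0.002, 0.001, 0.012], 0, 0.05], [[0, 0, 0.012], 0, 0.05], [[0, 0, 0.01], 0, 0.05], [[0, 0, 0.008], 0, 0.05], [[0, 0, 0.005], 0, 0.05], [[0, 0, 0.003], 0, 0.05], [[0, 0, 0], 0, 0.05]])

```text
time_s: 26.0
ee_pos: [0.6161, 0.0572, 0.0768]
eef_rot: [-3.137, -0.035, 0.137]
force: [-0.5, 0.5, -1.2]
grip_width: 0.0614
grip_force: 15.0
```

```bash
python3 -c "
from h import *
st();plan(.6145,.0575,.07,7.8)"
```

```text
26.0 [0.6161 0.0572 0.0768] rpy [-179.8   -2.     7.8] q [ 1.7 32.  84.2  0.5 61.9 83.6] z [ 0.034  0.009 -0.999] g 0.0614 15.0 F [-0.5  0.5 -1.2]
shift mm [-1.8 -0.5  6.8] turn 0.0 or -180.0
```

No contact yet; the last millimetres, then release.

Request:
jog_arm(rows=[[[-0.002, 0, 0.003], 0, 0.05], [[0, 0, 0.002], 0, 0.05], [[0, 0, 0.002], 0, 0.05], [[0, 0, 0], 0, 0.05]])

```text
time_s: 26.33
ee_pos: [0.6144, 0.057, 0.07]
eef_rot: [-3.137, -0.035, 0.137]
force: [-0.2, -0.5, -0.3]
grip_width: 0.0614
grip_force: 15.0
```

Request:
jog_arm(rows=[[[0, 0, 0], 0, 0.064], [[0, 0, 0], 0, 0.07], [[0, 0, 0], 0, 0.08], [[0, 0, 0], 0, 0.09], [[0, 0, 0], 0, 0.09], [[0, 0, -0.01], 0, 0.09], [[0, 0, -0.03], 0, 0.09], [[0, 0, -0.03], 0, 0.09], [[0, 0, -0.03], 0, 0.09], [[0, 0, -0.03], 0, 0.09], [[0, 0, -0.015], 0, 0.09]])

```text
time_s: 27.25
ee_pos: [0.6102, 0.0557, 0.2202]
eef_rot: [-3.138, -0.04, 0.137]
force: [-0.1, -0.9, -1.0]
grip_width: 0.0903
grip_force: 0.0
```

```bash
python3 - <<'E'
from h import *
st();plan(.4445,.1,.2,36)
P=cloud(camera("scene"));d=P-[.6135,.058,0];m=(np.hypot(d[...,0],d[...,1])<.04)&(d[...,2]>.11)&(d[...,2]<.14)
print("jar top",m.sum(),np.percentile(P[m][:,2],[5,50,95]),np.median(P[m],0))
for x0,n in(((.4445,.1),"carton"),):
    d=P-[*x0,0];m=(np.hypot(d[...,0],d[...,1])<.045)&(abs(d[...,2]-.108)<.006);r=cv2.minAreaRect((P[m][:,:2]*1000).astype(np.float32));print(n,r,np.median(P[m],0))
E
```

```text
27.25 [0.6102 0.0557 0.2202] rpy [-179.8   -2.3    7.8] q [ 1.6 23.3 77.   0.5 77.4 83.7] z [ 0.039  0.009 -0.999] g 0.0903 0.0 F [-0.1 -0.9 -1. ]
shift mm [-158.8  -66.4   14.1] turn -28.2 or 151.8
jar top 215 [0.11455992 0.12569033 0.12771182] [0.60419301 0.06347567 0.12569033]
carton ((444.12646484375, 99.80982971191406), (46.95815658569336, 32.11975860595703), 36.835941314697266) [0.44164023 0.10100143 0.10872091]
```

The jar top is at 125.7 mm (8 + 117), so it's fully down. Next, the carton.

Request:
jog_arm(rows=[[[-0.024, -0.01, 0], 0, 0.09], [[-0.024, -0.01, 0], 0, 0.07], [[-0.024, -0.01, 0], 0, 0.07], [[-0.024, -0.01, 0], 0, 0.07], [[-0.024, -0.01, 0], 0, 0.07], [[-0.024, -0.01, 0], 0, 0.07], [[-0.015, -0.006, 0], 0, 0.07], [[0, 0, 0.005], -7, 0.07], [[0, 0, 0.005], -7, 0.07], [[0, 0, 0.004], -7, 0.07], [[0, 0, 0], -7, 0.07], [[0, 0, 0], 0, 0.07]])

```text
time_s: 28.3
ee_pos: [0.4433, 0.0995, 0.1957]
eef_rot: [3.129, -0.033, 0.632]
force: [-0.3, 0.4, 0.1]
grip_width: 0.07
grip_force: 0.0
```

```bash
python3 -c "
from h import *
st();plan(.4445,.1,.057,36.8)"
```

```text
28.3 [0.4433 0.0995 0.1957] rpy [179.3  -1.9  36.2] q [  7.9   4.2 104.    0.3  69.9  61.6] z [ 0.034  0.009 -0.999] g 0.07 0.0 F [-0.3  0.4  0.1]
shift mm [ -3.3  -1.5 138.6] turn -0.6 or 179.4
```

Request:
jog_arm(rows=[[[-0.003, -0.002, 0.02], -0.6, 0.07], [[0, 0, 0.03], 0, 0.07], [[0, 0, 0.03], 0, 0.07], [[0, 0, 0.03], 0, 0.07], [[0, 0, 0.02], 0, 0.07], [[0, 0, 0.008], 0, 0.07], [[0, 0, 0], 0, 0.07], [[0, 0, 0], 0, 0.05], [[0, 0, 0], 0, 0.042], [[0, 0, 0], 0, 0.036], [[0, 0, 0], 0, 0.03], [[0, 0, 0], 0, 0.02]], squeeze=12)

```text
time_s: 29.3
ee_pos: [0.445, 0.1007, 0.0585]
eef_rot: [3.128, -0.034, 0.636]
force: [-0.6, -0.0, -1.0]
grip_width: 0.0402
grip_force: 0.0
```

Request:
jog_arm(rows=[[[0, 0, 0], 0, 0.02], [[0, 0, 0], 0, 0.02], [[0, 0, 0], 0, 0.02], [[0, 0, -0.005], 0, 0.02], [[0, 0, -0.01], 0, 0.02], [[0, 0, -0.02], 0, 0.02], [[0, 0, -0.03], 0, 0.02], [[0, 0, -0.03], 0, 0.02], [[0, 0, -0.03], 0, 0.02], [[0, 0, -0.03], 0, 0.02], [[0, 0, -0.02], 0, 0.02], [[0, 0, 0], 0, 0.02]])

```text
time_s: 30.3
ee_pos: [0.4398, 0.0992, 0.2376]
eef_rot: [3.125, -0.039, 0.636]
force: [-0.4, -0.6, 0.1]
grip_width: 0.0301
grip_force: 11.9
```

```bash
python3 - <<'E'
from h import *
st();plan(.6295,-.062,.23,7.8)
e=get_obs()["ee_pos"];P=cloud(camera("scene"));d=P-e;m=(np.hypot(d[...,0],d[...,1])<.045)&(d[...,2]>-.09)&(d[...,2]<-.003);print(m.sum(),np.percentile(P[m],[1,50,99],axis=0)-e)
E
```

```text
30.3 [0.4398 0.0992 0.2376] rpy [179.   -2.2  36.5] q [  7.9   1.4 101.2   0.2  75.   61.4] z [ 0.041  0.01  -0.999] g 0.0301 11.9 F [-0.4 -0.6  0.1]
shift mm [ 56.4 242.2  13.8] turn 28.7 or -151.3
361 [[-0.02851145 -0.02184539 -0.05589012]
 [-0.01252319  0.01006052 -0.02921982]
 [ 0.00861194  0.02528754 -0.00374622]]
```

Request:
jog_arm(rows=[[[0.003, 0.012, 0], 0, 0.02], [[0.006, 0.026, 0], 0, 0.02], [[0.006, 0.026, 0], 0, 0.02], [[0.006, 0.026, 0], 0, 0.02], [[0.006, 0.026, 0], 0, 0.02], [[0.006, 0.026, 0], 0, 0.02], [[0.006, 0.026, 0], 0, 0.02], [[0.006, 0.026, 0], 0, 0.02], [[0.006, 0.026, 0], 0, 0.02], [[0.005, 0.022, 0], 0, 0.02], [[0, 0, 0.005], 7, 0.02], [[0, 0, 0.005], 7, 0.02]])

```text
time_s: 31.35
ee_pos: [0.6281, -0.064, 0.225]
eef_rot: [3.139, -0.032, 0.385]
force: [-0.3, 0.2, -1.0]
grip_width: 0.03
grip_force: 11.9
```

Request:
jog_arm(rows=[[[0, 0, 0.02], 7, 0.02], [[0, 0, 0.03], 7, 0.02], [[0, 0, 0.03], 0, 0.02], [[0, 0, 0.015], 0, 0.02], [[0, 0, 0], 0, 0.02]])

```text
time_s: 31.77
ee_pos: [0.6289, -0.0618, 0.1269]
eef_rot: [-3.135, -0.027, 0.147]
force: [-0.6, 0.0, -1.5]
grip_width: 0.0299
grip_force: 11.9
```

```bash
python3 - <<'E'
from h import *
st();plan(.6295,-.062,.068,7.8)
c=camera("scene");save(c,"pics/g8.png",(270,130,370,210),6);P=cloud(c);e=get_obs()["ee_pos"];a=get_obs()["eef_rot"][2]
d=P-e;ex=np.array([np.cos(a),np.sin(a)]);l=d[...,:2]@ex;w=d[...,:2]@np.array([-ex[1],ex[0]]);m=(abs(l)<.04)&(abs(w)<.04)&(d[...,2]<-.004)&(d[...,2]>-.055)
print("l,w pct",np.percentile(l[m],[2,50,98])*1e3,np.percentile(w[m],[2,50,98])*1e3,np.percentile(d[m][:,2],[1,99]))
E
```

```text
31.7667 [ 0.6289 -0.0618  0.1269] rpy [-179.6   -1.5    8.4] q [-9.3 30.7 78.9  0.9 69.1 72. ] z [ 0.025  0.01  -1.   ] g 0.0299 11.9 F [-0.6  0.  -1.5]
shift mm [-1.   0.7 58.9] turn 0.6 or -179.4
l,w pct [-28.23650571 -16.23659765  17.16382542] [-9.96827784 15.65020589 20.0384032 ] [-0.05342148 -0.00510698]
```

View pics/g8.png

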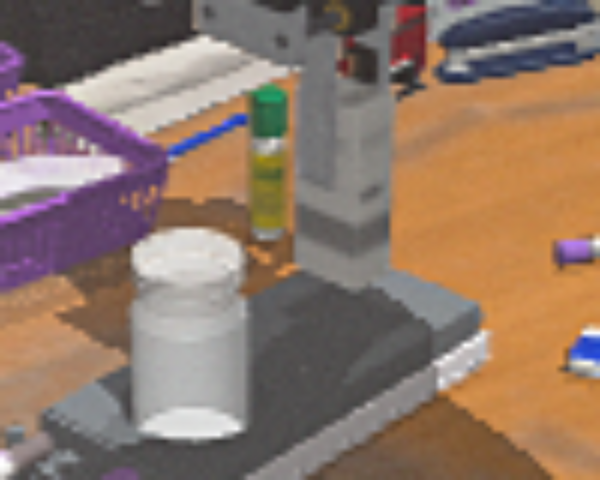

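The carton hangs upright over the pocket at (345,240), with its centre about 4 mm to the -x side of the TCP. I'll compensate and lower.

Request:
jog_arm(rows=[[[0.003, 0.001, 0.012], 0.6, 0.02], [[0, 0, 0.012], 0, 0.02], [[0, 0, 0.01], 0, 0.02], [[0, 0, 0.008], 0, 0.02], [[0, 0, 0.005], 0, 0.02], [[0, 0, 0.003], 0, 0.02], [[0, 0, 0.002], 0, 0.02], [[0, 0, 0], 0, 0.02]])

```text
time_s: 32.48
ee_pos: [0.6359, -0.0616, 0.0808]
eef_rot: [-3.137, -0.035, 0.137]
force: [0.9, 0.4, -0.3]
grip_width: 0.0303
grip_force: 11.9
```

```bash
python3 -c "
from h import *
st();plan(.633,-.0625,.068,7.8)"
```

```text
32.4833 [ 0.6359 -0.0616  0.0808] rpy [-179.8   -2.     7.8] q [-9.2 34.1 80.2  0.9 63.9 72.6] z [ 0.034  0.009 -0.999] g 0.0303 11.9 F [ 0.9  0.4 -0.3]
shift mm [-3.5  0.6 12.7] turn 0.0 or -180.0
```

Request:
jog_arm(rows=[[[-0.003, 0, 0.004], 0, 0.02], [[0, 0, 0.003], 0, 0.02], [[0, 0, 0.003], 0, 0.02], [[0, 0, 0.002], 0, 0.02], [[0, 0, 0], 0, 0.02]])

```text
time_s: 32.9
ee_pos: [0.6332, -0.0618, 0.0683]
eef_rot: [-3.137, -0.035, 0.137]
force: [-0.2, -0.5, -1.4]
grip_width: 0.0298
grip_force: 11.9
```

```bash
python3 -c "
from h import *
st();plan(.633,-.0625,.067,7.8)"
```

```text
32.9 [ 0.6332 -0.0618  0.0683] rpy [-179.8   -2.     7.8] q [-9.2 34.6 81.1  0.9 62.4 72.5] z [ 0.034  0.009 -0.999] g 0.0298 11.9 F [-0.2 -0.5 -1.4]
shift mm [-0.3  0.6  1.3] turn 0.0 or -180.0
```

Request:
jog_arm(rows=[[[0, 0, 0.002], 0, 0.02], [[0, 0, 0.001], 0, 0.02], [[0, 0, 0], 0, 0.032], [[0, 0, 0], 0, 0.038], [[0, 0, 0], 0, 0.05], [[0, 0, 0], 0, 0.06], [[0, 0, -0.005], 0, 0.06], [[0, 0, -0.02], 0, 0.06], [[0, 0, -0.03], 0, 0.06], [[0, 0, -0.03], 0, 0.06], [[0, 0, -0.03], 0, 0.06], [[0, 0, -0.03], 0, 0.06]])

```text
time_s: 33.9
ee_pos: [0.6282, -0.0631, 0.2127]
eef_rot: [-3.138, -0.036, 0.137]
force: [0.3, 0.2, -1.0]
grip_width: 0.0602
grip_force: 0.0
```

Request:
jog_arm(rows=[[[0, 0, -0.02], 0, 0.06], [[-0.03, 0.03, -0.01], 0, 0.06], [[-0.03, 0.03, 0], 0, 0.06], [[-0.03, 0.03, 0], 0, 0.06], [[-0.03, 0.03, 0], 0, 0.06], [[-0.02, 0.03, 0], 0, 0.06], [[0, 0.03, 0], 0, 0.06], [[0, 0.03, 0], 0, 0.06], [[0, 0, 0], 0, 0.06]])

```text
time_s: 34.65
ee_pos: [0.5194, -0.2914, 0.2347]
eef_rot: [-3.138, -0.035, 0.133]
force: [-0.5, 0.0, -0.6]
grip_width: 0.0603
grip_force: 0.0
```

```bash
python3 - <<'E'
from h import *
st();c=camera("scene");save(c,"pics/g9.png",(210,90,430,250),3.6);P=cloud(c)
for n,x,y in(("carton",.6295,-.062),("jar",.6135,.058)):
    d=P-[x,y,0];m=(np.hypot(d[...,0],d[...,1])<.04)&(d[...,2]>.105)&(d[...,2]<.16);q=P[m];print(n,m.sum(),np.percentile(q[:,2],[5,50,95]).round(4))
    A=np.c_[q[:,:2]-q[:,:2].mean(0),np.ones(len(q))]; 
    t=q[q[:,2]>np.percentile(q[:,2],40)];A=np.c_[t[:,:2]-t[:,:2].mean(0),np.ones(len(t))];print(" slope",np.linalg.lstsq(A,t[:,2],rcond=None)[0].round(3))
E
```

```text
34.65 [ 0.5194 -0.2914  0.2347] rpy [-179.8   -2.     7.6] q [-33.5  21.   78.2   1.5  79.4  48.6] z [ 0.034  0.008 -0.999] g 0.0603 0.0 F [-0.5  0.  -0.6]
carton 111 [0.1066 0.1156 0.1185]
 slope [-0.011  0.015  0.117]
jar 236 [0.1079 0.1254 0.1279]
 slope [0.    0.01  0.126]
```

View pics/g9.png

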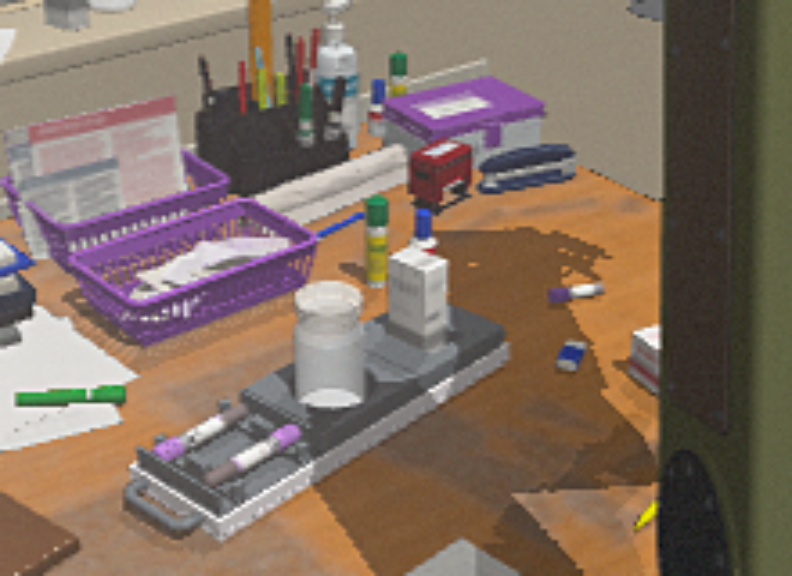

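The carrier holds both tubes at (200,430) and (255,455), the jar upright at (330,345) and the carton upright at (418,300). Carton top is at about 116 mm (8 + 108) and jar top at about 125 mm (8 + 117), both level. The short tube at (577,292) and the lancets are where they were.

```bash
python3 -c "
from station import *
print(hand_in())"
```

```text
the job is handed in; nothing more can be done
None
```

The carrier is loaded and handed in at about 35 s: both long tubes lie in the notches, the jar and then the test carton stand upright and fully down, and I left the short tube and the lancets alone.

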